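# Put the wooden packing blocks away in their fitted trays

## Robot

A 7-joint arm with a two-finger parallel gripper is mounted at the origin on a cart in front of the work surface, level with it; the furniture and walls round the work are solid. World frame = base frame: x ahead of the robot, y to its left, z up, the work surface at z = 0. Lengths are in m, angles in rad, forces in N, time in s.
With the tool pointing down it reaches from about 0.4 to 0.85 m from the base axis. Payload 10.4 kg.
Tool frame: the origin (TCP) lies midway between the tips of the shut fingers; the grasp point (between the pads) lies 19 mm behind it (manip.tcp_to_grasp is the distance from the TCP to the grasp point, in m); z points along the fingers, y is the line along which they close (so a half turn about z gives the same grasp; the last joint's range is limited). The gripper opens to 85 mm and grips with 20 to 120 N. Pads are 22 mm wide; open, the fingers measure 114 mm over their backs; the gripper's body (76 mm by 85 mm) begins 54 mm behind the grasp point. The pads swing forward as they close: fully open they stand 13 mm farther back than shut.
Start: joints at [1.114, 0.332, -0.065, 1.46, 0.022, 1.35, -0.088], TCP at [0.263, -0.567, 0.196] pointing down, gripper open.
Joint ranges: [-2.6, 2.6], [-0.5, 2.12], [-1.47, 1.34], [0.16, 2.42], [-1.27, 4.41], [0.06, 2.06], [-2.6, 2.6]. Speed limits (rad/s): [2.22, 2.22, 2.79, 2.79, 3.14, 3.14, 3.14].

## Interface

Orientations are given as a unit quaternion [x, y, z, w].
In Python, from workcell import manip gives the robot as it stands.
- The arm moves only by the shell command python3 -m jog 'ROWS' [FORCE]. ROWS is a JSON object of lists of equal length, an entry for each row: "offset": the shift along the world's x, y, z in m, a list of three; "yaw": the turn about the world's z in degrees; "jaw": the closure, from 0 (fully open) to 1 (shut). A call has 1 to 20 rows; each row shifts and turns the commanded pose from where the row before left it; what a row does not reach is not made up. A row lasts 1/12 s, in which the tool goes at most 41.7 mm and 7.16 degrees, less where a joint would pass 70% of its speed; a pose out of reach is approached as far as the arm can. A call is refused whole if a number of a shift passes 0.0417 or a number of a turn 7.16, either way. A call with a gripper value outside its range is refused whole. The fingers move at their own pace and stop on an object; FORCE is the grip in N (left out, the last holds). Time passes only in rows, so rows that do not move let the fingers close. It gives the time, the measured TCP pose, the force, the opening and the grip force at its end, in the units of the state.
- manip.get_obs(): the state, without advancing time (a new reading comes with each control period).
- manip.camera(name): name is "scene" or "top" or "wrist"; returns a dict with "frame" (384x512x3 uint8, red, green, blue), "camera_matrix" (3x3 intrinsics, pixels), "distortion" ([k1, k2, p1, p2, k3] as OpenCV has them; the pictures are not rectified), "eye" and "attitude" of the camera in the world; the wrist camera has in their place "hand_eye" (4x4, takes a point from camera to tool coordinates, whose origin is the TCP and whose axes are the flange's). Camera axes: x right, y up, looking along -z (the intrinsics and any distortion apply to the point x, -y, -z); pixel columns grow to the right and rows downward; lengths in m; the calibration is good to about 2 mm. A picture is of the moment at which its call begins: read the wrist's pose just before it. There is no depth.
- manip.hand_in(): hands the job in; it is judged then, once.
Trained networks look in a picture, given as the dict that the camera call returned (one of the last four; its "shot" number tells which), for a name from the list of things; names that differ only in an ending like _2 or _b are one class to them, and where a whole thing is asked for, a point or a joint stands for the part that bears it (a point fixed in the world has none). Each returns a list of dicts, best first, with "score" (0 to 1); they miss things now and then, are a little off and sometimes report something else, mostly with a low value. They report only what shows in the picture. A call takes as long as a camera call.
- manip.masks_of(picture, name): "region" (384x512 bool, what is visible of it).
- manip.tip_of(picture, name): "at" ([x, y, z] in m, in world coordinates, good to about 4 mm: a listed point, or the origin of a listed thing).
The state is a dict: "clock": time; "joint_pos": joint angles; "joint_velocities": joint speeds; "tau": joint torques, N m; "position": TCP position; "ee_rot": TCP orientation; "ft_force": force on the tool from outside, world axes, zero at the start; "torque": the same for the moment, N m; "grip_width": opening from 0.0 (shut) to 1.0 (fully open); "grasp_force": force on a finger pad.
Only numpy, scipy, OpenCV 4.12 (cv2) and the standard library are available. Lean on these libraries where they do the work, as an engineer would, in place of code of your own. Each camera call takes 0.05 s, during which the arm holds its last target. There are 200 camera calls.

## Task

Put the three plain wooden blocks that lie among the three shallow trays (not the offcuts piled at the back of the bench) away in those trays, each in the tray made to its size: the longest block in the longest tray, the middle one in the middle tray, the shortest in the shortest tray. Each should lie flat on the tray's floor inside the rim, the same way up as it is now. Leave the sanding block, the tape measure and the plane where they are.

Things in the scene. Friction and masses are not known exactly. Their poses are not given: they have to be found in the camera images.
- block_long: Plain light wooden block, 120 mm long (its y) x 50 mm wide (its x) x 32 mm high (its z), about 130 g, square-edged; the longest and a flat one of the three plain blocks. Origin at the centre of its underside.
- block_middle: Plain light wooden block, 100 mm long (its y) x 45 mm wide (its x) x 60 mm high (its z), about 180 g, square-edged; the middle one in length and the tallest of the three plain blocks. Origin at the centre of its underside.
- block_short: Plain light wooden block, 75 mm long (its y) x 40 mm wide (its x) x 30 mm high (its z), about 50 g, square-edged; the smallest of the three plain blocks. Origin at the centre of its underside.
- tray_long: Shallow open wooden tray with dark walls and a cork floor, fixed to the bench: inside 138 mm long (its y) x 68 mm wide (its x), walls 6 mm thick, rim 12 mm above the bench, inner floor 4 mm above the bench. Origin at the centre of its underside, on the bench. It is the longest of the three trays and made for the 120 mm block.
- tray_middle: Shallow open wooden tray with dark walls and a cork floor, fixed to the bench: inside 118 mm long (its y) x 63 mm wide (its x), walls 6 mm thick, rim 12 mm above the bench, inner floor 4 mm above the bench. Origin at the centre of its underside, on the bench. It is the middle one in length of the three trays and made for the 100 mm block.
- tray_short: Shallow open wooden tray with dark walls and a cork floor, fixed to the bench: inside 93 mm long (its y) x 58 mm wide (its x), walls 6 mm thick, rim 12 mm above the bench, inner floor 4 mm above the bench. Origin at the centre of its underside, on the bench. It is the shortest of the three trays and made for the 75 mm block.
- sanding_block: Bystander, not to be moved: cork sanding block wrapped in red-brown abrasive paper, 112 mm long (its y) x 64 x 34 mm high. Origin at the centre of its underside.
- tape_measure: Bystander, not to be moved: yellow and black tape measure standing on its edge, 81 mm long (its y) x 36 x 63 mm high. Origin at the centre of its underside.
- block_plane: Bystander, not to be moved: small steel block plane, 168 mm long (its y) x 52 x 54 mm high. Origin at the centre of its underside.
- hanging_lead: Fixed obstacle, never moves: black triple socket on a cord that hangs from the ceiling over the open blue tool case (the case is fixed too, its front rim 85 mm above the bench). Origin at the lower end of the socket, 340 mm above the bench; the socket is about 140 mm across and 85 mm high, the cord goes up from it. Keep the arm and the hand clear of it.

How it is judged:
By the outcome, as a careful person would: the job done as asked, in the order asked, and still so for the second after the job is handed in, with the robot touching nothing.
It also fails if it takes over 80 s, if anything falls off the work surface, if the arm or the gripper's body presses on something with over 40 N, if the wrist force passes 120 N, or if a joint passes its speed limit or range.

## Working session

There is one attempt and no reset: what is moved stays moved. The work goes in short steps, Python scripts to look and compute and a shell command to move; the robot and the scene stay as the last step left them, time stands still between calls to the robot, and variables do not carry over. Pictures are saved under pics/ and viewed, at most 14 in all, crops included, and the job is handed in when it is done.

```bash
mkdir -p pics; ls
python3 - <<'E'
from workcell import manip
import cv2
o=manip.get_obs();print({k:(v if not hasattr(v,'round') else v.round(3)) if not isinstance(v,list) else [round(x,3) for x in v] for k,v in o.items()})
for n in("scene","top"):
    p=manip.camera(n);cv2.imwrite(f"pics/{n}0.png",cv2.cvtColor(p["frame"],cv2.COLOR_RGB2BGR))
    print(n,p["camera_matrix"],p["distortion"],p["eye"],p["attitude"])
    for t in "block_long block_middle block_short tray_long tray_middle tray_short sanding_block tape_measure block_plane hanging_lead".split():
        print(t,[([round(float(x),3) for x in d["at"]],round(d["score"],2)) for d in manip.tip_of(p,t)][:3])
E
```

```text
pics
{'clock': 0.0, 'joint_pos': array([ 1.114,  0.333, -0.065,  1.461,  0.022,  1.35 , -0.089]), 'joint_velocities': array([ 0.   ,  0.001,  0.001, -0.001,  0.002, -0.   ,  0.   ]), 'tau': array([ 1.0000e-03, -6.2544e+01,  5.0000e-02, -3.9161e+01,  1.6000e-02,
        1.0000e-02,  0.0000e+00]), 'position': array([ 0.262, -0.567,  0.195]), 'ee_rot': array([ 0.977,  0.215, -0.   , -0.001]), 'ft_force': array([-0.565, -0.716,  0.733]), 'torque': array([0.046, 0.02 , 0.026]), 'grasp_force': 0.0, 'grip_width': 1.000909312212119}
scene [[485.62422037   0.         251.43286057]
 [  0.         485.62422037 187.42118877]
 [  0.           0.           1.        ]] [-0.16475362  0.          0.          0.          0.        ] [-0.18697349 -1.06426519  0.91069321] [ 0.45160026 -0.17293209 -0.29108826  0.82548127]
block_long [([0.46, -0.075, -0.0], 0.58)]
block_middle [([0.611, -0.234, 0.003], 0.6), ([0.459, -0.074, 0.001], 0.29)]
block_short [([0.559, -0.361, 0.001], 0.75)]
tray_long [([0.382, -0.218, -0.003], 0.79)]
tray_middle [([0.506, -0.481, -0.0], 0.89)]
tray_short [([0.529, 0.072, -0.002
[... 187 characters left out ...]
   256.49087597]
 [  0.         412.89907441 196.79746202]
 [  0.           0.           1.        ]] [-0.02038096  0.          0.          0.          0.        ] [ 0.41889335 -0.17889028  1.40362072] [ 0.02938421 -0.03006277 -0.70385674  0.70909695]
block_long [([0.46, -0.073, -0.0], 0.68), ([0.315, -0.347, 0.002], 0.54)]
block_middle [([0.611, -0.23, -0.003], 0.73)]
block_short [([0.562, -0.364, -0.0], 0.61)]
tray_long [([0.384, -0.218, -0.003], 0.95)]
tray_middle [([0.51, -0.478, -0.003], 0.96)]
tray_short [([0.526, 0.073, 0.002], 0.6)]
sanding_block [([0.315, -0.348, 0.003], 0.65)]
tape_measure [([0.605, 0.121, -0.0], 0.53), ([0.316, -0.347, 0.003], 0.32)]
block_plane []
hanging_lead []
```

View pics/scene0.png

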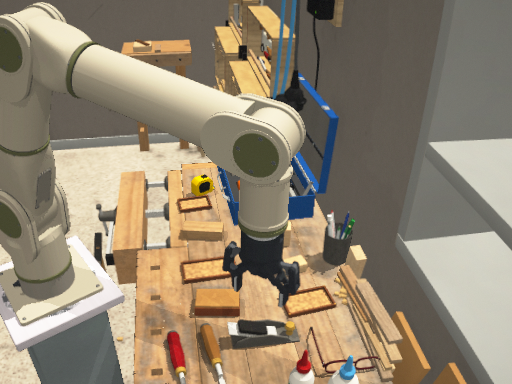

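View pics/top0.png

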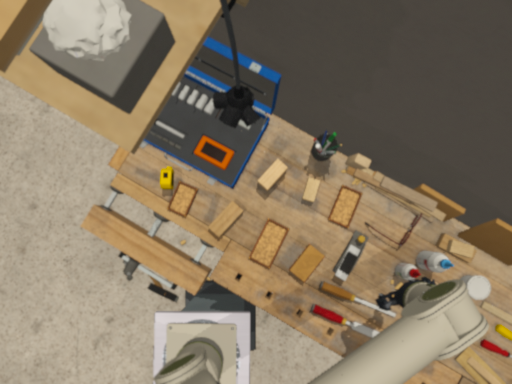

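The top view shows long block (226,218), middle (272,177), short (311,191). Trays: long (268,243), middle (344,206), short (182,199). The tape stands at (167,177) and the socket hangs at (237,105). Next I fit each pose to the masks.

```bash
cat > h.py <<'E'
import numpy as np,cv2
from scipy.optimize import minimize
from scipy.spatial.transform import Rotation as R
from workcell import manip
S=dict(block_long=(.05,.12,.032),block_middle=(.045,.1,.06),block_short=(.04,.075,.03),tray_long=(.08,.15,.012),tray_middle=(.075,.13,.012),tray_short=(.07,.105,.012),sanding_block=(.064,.112,.034),tape_measure=(.036,.081,.063),block_plane=(.052,.168,.054))
def pose(p,obs=None):
    if "eye" in p: return R.from_quat(p["attitude"]).as_matrix(),np.array(p["eye"])
    T=np.eye(4);T[:3,:3]=R.from_quat(obs["ee_rot"]).as_matrix();T[:3,3]=obs["position"]
    T=T@np.array(p["hand_eye"]);return T[:3,:3],T[:3,3]
def proj(p,X,P):
    c=(np.asarray(X)-P[1])@P[0];c=c*[1,-1,-1]
    return cv2.projectPoints(c[:,None],np.zeros(3),np.zeros(3),np.array(p["camera_matrix"]),np.array(p["distortion"]))[0][:,0]
def ray(p,uv,z,P):
    u=cv2.undistortPoints(np.array([[uv]],float),np.array(p["camera_matrix"]),np.array(p["distortion"]))[0,0]
    d=P[0]@[u[0],-u[1],-1];return P[1]+d*(z-P[1][2])/d[2]
def box(n,q,z0=0):
    w,l,h=S[n];c,s=np.cos(q[2]),np.sin(q[2])
    return np.array([[q[0]+c*a*w/2-s*b*l/2,q[1]+s*a*w/2+c*b*l/2,z0+k*h] for a in(-1,1) for b in(-1,1) for k in(0,1)])
def fit(n,p,m,x0,z0=0,obs=None,yaws=np.radians(np.arange(-90,90,20))):
    P=pose(p,obs);k=4;M=cv2.resize(m.astype(np.uint8),None,fx=k,fy=k,interpolation=cv2.INTER_LINEAR)
    def f(q):
        h=cv2.convexHull(((proj(p,box(n,q,z0),P)+.5)*k-.5).astype(np.float32)).round().astype(np.int32)
        I=np.zeros_like(M);cv2.fillConvexPoly(I,h,1);return 1-(I&M).sum()/max(1,(I|M).sum())
    b=None
    for y in sorted(yaws,key=lambda y:f([x0[0],x0[1],y]))[:2]:
        q0=np.array([x0[0],x0[1],y]);r=minimize(f,q0,method="Nelder-Mead",options=dict(initial_simplex=q0+np.array([[0,0,0],[.01,0,0],[0,.01,0],[0,0,.2]]),xatol=1e-4,fatol=1e-4))
        if b is None or r.fun<b.fun:b=r
    return b.x,1-b.fun
E
python3 - <<'E'
from h import *
for cam in("top","scene"):
    p=manip.camera(cam)
    for n in S:
        ts=manip.tip_of(p,n);ms=manip.masks_of(p,n)
        if not ts or not ms: print(cam,n,"none",len(ts),len(ms));continue
        q,i=fit(n,p,ms[0]["region"],ts[0]["at"])
        print(cam,n,q[:2].round(4),"yaw %.1f iou %.2f"%(np.degrees(q[2]),i))
    if cam=="top": print("lead",ray(p,(237,105),.38,pose(p)).round(3))
E
```

```text
top block_long [ 0.4625 -0.0762] yaw 46.1 iou 0.92
top block_middle [ 0.609  -0.2306] yaw 49.1 iou 0.93
top block_short [ 0.5638 -0.362 ] yaw 77.3 iou 0.85
top tray_long [ 0.3802 -0.221 ] yaw 63.6 iou 0.96
top tray_middle [ 0.5087 -0.4799] yaw 67.2 iou 0.96
top tray_short [0.5294 0.0724] yaw 66.7 iou 0.95
top sanding_block [ 0.3203 -0.3464] yaw 52.3 iou 0.93
top tape_measure [0.6027 0.1209] yaw -93.6 iou 0.78
top block_plane [ 0.3452 -0.4891] yaw 61.4 iou 0.78
lead [ 0.739 -0.128  0.38 ]
scene block_long [ 0.4631 -0.0772] yaw 48.7 iou 0.93
scene block_middle [ 0.61   -0.2326] yaw -90.0 iou 0.00
scene block_short [ 0.5714 -0.3662] yaw -96.4 iou 0.27
scene tray_long [ 0.379  -0.2203] yaw 63.7 iou 0.76
scene tray_middle [ 0.511  -0.4788] yaw -113.7 iou 0.83
scene tray_short [0.5281 0.0701] yaw 69.5 iou 0.94
scene sanding_block [ 0.3191 -0.3463] yaw 52.2 iou 0.94
scene tape_measure [0.5972 0.1181] yaw -71.1 iou 0.74
scene block_plane [ 0.3396 -0.4975] yaw 54.7 iou 0.71
```

```bash
python3 -m jog '{"offset":[[0.0112,0.0272,0],[0.0112,0.0272,0],[0.0112,0.0272,0],[0.0112,0.0272,0],[0.0112,0.0272,0],[0.0112,0.0272,0],[0.0112,0.0272,0],[0.0112,0.0272,0],[0.0112,0.0272,0],[0.0112,0.0272,0],[0.0112,0.0272,0],[0.0112,0.0272,0],[0.0112,0.0272,0],[0.0112,0.0272,0],[0.0112,0.0272,0],[0.0112,0.0272,0],[0.0112,0.0272,0],[0.0112,0.0272,0],[0,0,0],[0,0,0]],"yaw":[6.2,6.2,6.2,6.2,6.2,6.2,6.2,6.2,6.2,6.2,6.2,6.2,6.2,6.2,6.2,6.2,6.2,6.2,0,0],"jaw":[0,0,0,0,0,0,0,0,0,0,0,0,0,0,0,0,0,0,0,0]}' 40
cat > look.py <<'E'
from h import *;import sys
def wrist(name,pic,z0=0,x0=None,draw=True):
    o=manip.get_obs();p=manip.camera("wrist");Y=R.from_quat(o["ee_rot"]).as_matrix()
    print("t",round(o["clock"],2),"tcp",np.round(o["position"],4),"tooly %.1f tilt %.1f"%(np.degrees(np.arctan2(Y[1,1],Y[0,1])),np.degrees(np.arccos(-Y[2,2]))),"w",round(o["grip_width"],3),"j",np.round(o["joint_pos"],2))
    cv2.imwrite("pics/"+pic,cv2.cvtColor(p["frame"],cv2.COLOR_RGB2BGR))
    for n in name.split(","):
        ms=manip.masks_of(p,n);ts=manip.tip_of(p,n)
        if not ms or not ts: print(n,"none",len(ms),len(ts));continue
        m=ms[0]["region"];q,i=fit(n,p,m,ts[0]["at"],z0,o)
        e=m[[0,-1]].any() or m[:,[0,-1]].any()
        print(n,q[:2].round(4),"yaw %.1f iou %.2f score %.2f"%((np.degrees(q[2])+90)%180-90,i,ms[0]["score"]),"touches edge" if e else "","tip",np.round(ts[0]["at"],3))
if __name__=="__main__": wrist(sys.argv[1],sys.argv[2],float(sys.argv[3]) if len(sys.argv)>3 else 0)
E
python3 look.py block_long,tray_long w1.png
```

```text
clock: 4.67
position: [0.4647, -0.076, 0.1958]
ee_rot: [0.37, 0.929, 0.0, 0.0]
ft_force: [-0.1, -0.9, 0.0]
grip_width: 0.997
grasp_force: 0.0
t 4.67 tcp [ 0.4647 -0.076   0.1958] tooly 46.6 tilt 0.0 w 0.997 j [ 0.67  0.02 -0.61  1.82  0.01  1.3   0.87]
block_long [ 0.4637 -0.0752] yaw 47.8 iou 0.97 score 0.94  tip [ 0.464 -0.073 -0.002]
tray_long [ 0.3818 -0.2207] yaw 63.9 iou 0.97 score 0.64  tip [ 0.383 -0.222  0.001]
```

View pics/w1.png

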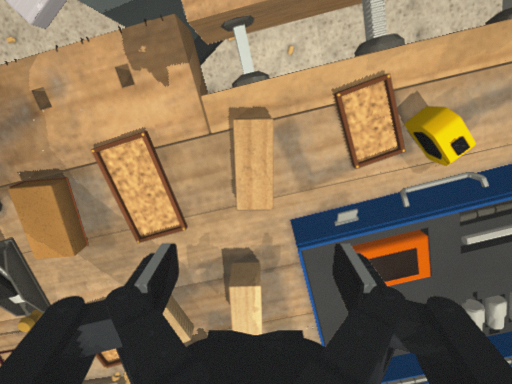

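The wrist view shows block_long at (253,160), clear of its neighbours, and the tape at (440,135) right beside the short tray. I'm grasping the long block.

```bash
python3 -m jog '{"offset":[[-0.001,0.0003,-0.024],[0,0,-0.026],[0,0,-0.026],[0,0,-0.026],[0,0,-0.026],[0,0,-0.026],[0,0,-0.02],[0,0,-0.01],[0,0,0],[0,0,0],[0,0,0],[0,0,0],[0,0,0],[0,0,0],[0,0,0]],"yaw":[0.8,0,0,0,0,0,0,0,0,0,0,0,0,0,0],"jaw":[0,0,0,0,0,0,0,0,0,0.5,1,1,1,1,1]}' 40
```

```text
clock: 6.17
position: [0.4636, -0.0773, 0.0121]
ee_rot: [0.364, 0.931, 0.0, 0.0]
ft_force: [0.2, -0.4, -0.6]
grip_width: 0.145
grasp_force: 0.0
```

```bash
python3 look.py block_long w2.png
```

```text
t 6.17 tcp [ 0.4636 -0.0773  0.0121] tooly 47.3 tilt 0.0 w 0.145 j [ 0.62  0.25 -0.6   2.03  0.18  0.91  0.75]
block_long [ 0.4631 -0.075 ] yaw 47.4 iou 0.71 score 0.98  tip [ 0.463 -0.074 -0.002]
```

View pics/w2.png

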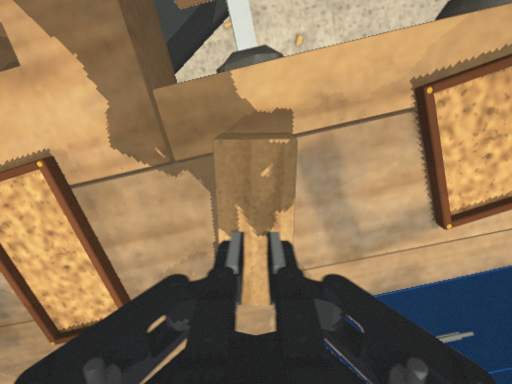

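Run:
```python
from h import *
o=manip.get_obs();p=manip.camera("wrist");P=pose(p,o)
print("cam",P[1].round(3),"hand_eye\n",np.round(p["hand_eye"],3),"f",p["camera_matrix"][0][0]);T=R.from_quat(o["ee_rot"]).as_matrix()
for q in ([0,0,0],[0,.006,0],[0,-.006,0],[0,0,-.019],[0,0,.012]): print(q,proj(p,[o["position"]+T@q],P).round(0))
print(proj(p,box("block_long",[.4633,-.0755,np.radians(47.4)]),P).round(0).tolist())
print(o["grip_width"],o["grasp_force"],o["ft_force"])
p=manip.camera("scene");cv2.imwrite("pics/s2.png",cv2.resize(p["frame"][150:300,120:320,::-1],None,fx=4,fy=4,interpolation=cv2.INTER_CUBIC))
```

```text
cam [ 0.403 -0.02   0.19 ] hand_eye
 [[-0.001  0.948  0.319  0.083]
 [ 1.     0.001 -0.     0.001]
 [-0.     0.319 -0.948 -0.179]
 [ 0.     0.     0.     1.   ]] f 271.101496307191
[0, 0, 0] [[254. 221.]]
[0, 0.006, 0] [[262. 221.]]
[0, -0.006, 0] [[245. 221.]]
[0, 0, -0.019] [[254. 234.]]
[0, 0, 0.012] [[254. 215.]]
[[226.0, 280.0], [221.0, 307.0], [219.0, 133.0], [212.0, 140.0], [286.0, 279.0], [290.0, 307.0], [291.0, 133.0], [298.0, 139.0]]
-0.0018414727170979939 0.0 [0.45419112 0.21477639 0.27060849]
```

View pics/s2.png

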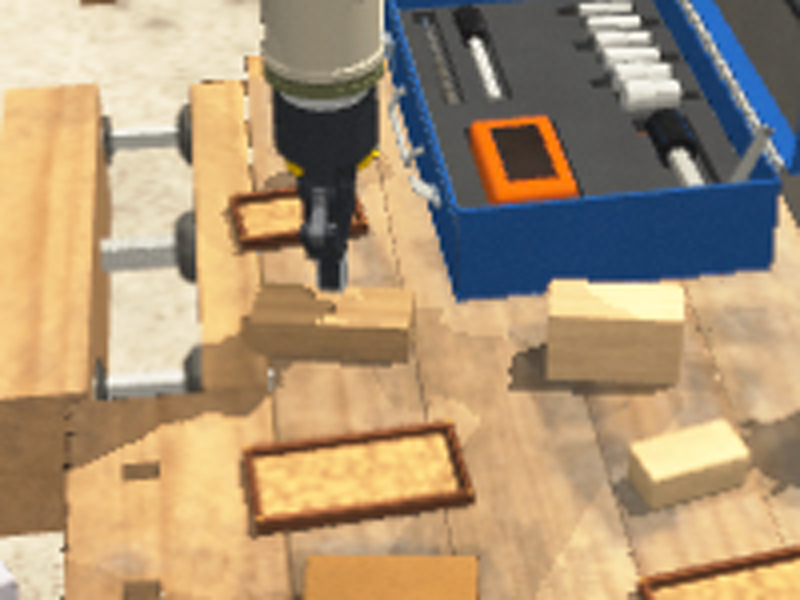

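Run:
```python
from h import *
o=manip.get_obs();p=manip.camera("scene");P=pose(p)
f=lambda X:((proj(p,X,P)-[120,150]+.5)*4-.5).round(0).tolist()
print([f([o["position"]+[0,0,d]]) for d in(0,.01,.02,.03)])
print(f(box("block_long",[.4633,-.0755,np.radians(47.4)])))
p=manip.camera("wrist");cv2.imwrite("pics/w3.png",cv2.resize(p["frame"][100:340,150:360,::-1],None,fx=2.5,fy=2.5,interpolation=cv2.INTER_CUBIC))
```

```text
[[[333.0, 326.0]], [[333.0, 315.0]], [[332.0, 305.0]], [[332.0, 294.0]]]
[[407.0, 361.0], [406.0, 327.0], [249.0, 353.0], [246.0, 319.0], [414.0, 321.0], [413.0, 288.0], [260.0, 313.0], [258.0, 280.0]]
```

View pics/w3.png

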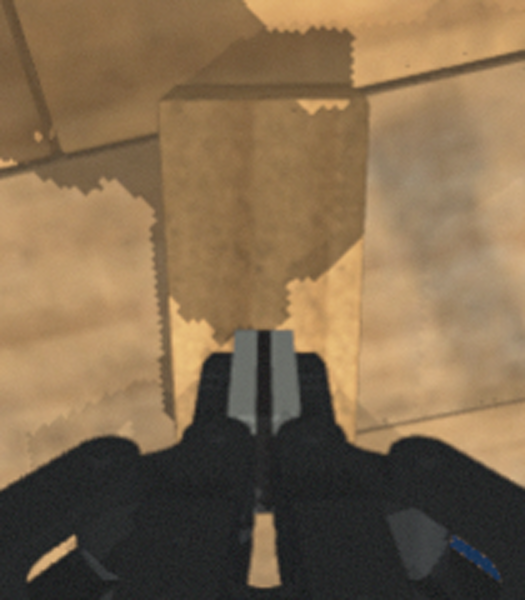

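The shut tips lie about 33 mm behind the stated TCP in both the scene and wrist views, so they closed just above the block. I'll check this with a light touch on the block's top.

```bash
python3 -c "
from workcell import manip;print(manip.tcp_to_grasp,[a for a in dir(manip) if a[0]!='_'])"
python3 -m jog '{"offset":[[0,0,-0.002],[0,0,-0.002],[0,0,-0.002],[0,0,0]],"yaw":[0,0,0,0],"jaw":[1,1,1,1]}' 
python3 -m jog '{"offset":[[0,0,-0.002],[0,0,-0.001],[0,0,0]],"yaw":[0,0,0],"jaw":[1,1,1]}'
```

```text
0.0187 ['MotionError', 'camera', 'get_obs', 'hand_in', 'masks_of', 'tcp_to_grasp', 'tip_of']
clock: 6.85
position: [0.463, -0.0772, 0.0051]
ee_rot: [0.364, 0.931, 0.0, -0.0]
ft_force: [-0.2, -0.6, -0.3]
grip_width: 0.002
grasp_force: 0.0
clock: 7.1
position: [0.4631, -0.0772, 0.0024]
ee_rot: [0.364, 0.931, 0.0, -0.0]
ft_force: [0.3, -1.0, 0.1]
grip_width: -0.004
grasp_force: 0.0
```

```bash
python3 -m jog '{"offset":[[0,0,-0.001],[0,0,-0.001],[0,0,0]],"yaw":[0,0,0],"jaw":[1,1,1]}'
python3 -m jog '{"offset":[[0,0,-0.001],[0,0,-0.001],[0,0,0]],"yaw":[0,0,0],"jaw":[1,1,1]}'
```

```text
clock: 7.35
position: [0.4633, -0.0772, 0.0005]
ee_rot: [0.364, 0.931, 0.0, -0.0]
ft_force: [0.3, 0.6, -0.6]
grip_width: -0.001
grasp_force: 0.0
clock: 7.6
position: [0.4632, -0.0772, -0.0015]
ee_rot: [0.364, 0.931, 0.0, -0.0]
ft_force: [0.6, -0.6, 0.1]
grip_width: -0.003
grasp_force: 0.0
```

```bash
python3 -m jog '{"offset":[[0,0,-0.001],[0,0,-0.001],[0,0,0]],"yaw":[0,0,0],"jaw":[1,1,1]}'
python3 - <<'E'
from h import *
p=manip.camera("scene");a=cv2.resize(p["frame"][190:250,170:235,::-1],None,fx=8,fy=8,interpolation=cv2.INTER_CUBIC);cv2.imwrite("pics/s4.png",a)
E
```

```text
clock: 7.85
position: [0.4633, -0.0772, -0.0035]
ee_rot: [0.364, 0.931, 0.0, -0.0]
ft_force: [-0.2, 0.1, -0.5]
grip_width: -0.005
grasp_force: 0.0
```

View pics/s4.png

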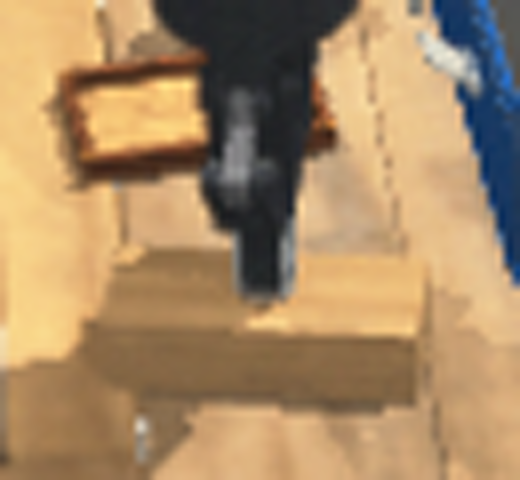

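The shut tips are just above the block top at TCP z = -0.0035, so they sit about 36 mm short of the TCP. I'll raise, open and descend to TCP z = -0.028.

```bash
python3 -m jog '{"offset":[[0,0,0.02],[0,0,0.02],[0,0,0.01],[0,0,0],[0,0,0],[0,0,0],[0,0,0],[0,0,0],[0,0,-0.02],[0,0,-0.02],[0,0,-0.015],[0,0,-0.01],[0,0,-0.005],[0,0,0]],"yaw":[0,0,0,0,0,0,0,0,0,0,0,0,0,0],"jaw":[1,0.5,0,0,0,0,0,0,0,0,0,0,0,0]}'
python3 -m jog '{"offset":[[0,0,-0.004],[0,0,0],[0,0,0],[0,0,0],[0,0,0],[0,0,0],[0,0,0],[0,0,0]],"yaw":[0,0,0,0,0,0,0,0],"jaw":[0,0.3,0.5,0.7,1,1,1,1]}' 40
```

```text
clock: 9.07
position: [0.4627, -0.077, -0.0243]
ee_rot: [0.364, 0.931, 0.0, -0.001]
ft_force: [-0.5, -0.1, 0.4]
grip_width: 1.002
grasp_force: 0.0
clock: 9.73
position: [0.4639, -0.0773, -0.0267]
ee_rot: [0.364, 0.931, 0.0, 0.001]
ft_force: [-0.9, 0.6, 7.7]
grip_width: 0.576
grasp_force: 42.2
```

Grasped at 49 mm and 42 N. I'm carrying it to tray_long.

```bash
python3 -m jog '{"offset":[[0,0,0.01],[0,0,0.02],[0,0,0.025],[0,0,0.02],[-0.0103,-0.0181,0],[-0.0103,-0.0181,0],[-0.0103,-0.0181,0],[-0.0103,-0.0181,0],[-0.0103,-0.0181,0],[-0.0103,-0.0181,0],[-0.0103,-0.0181,0],[-0.0103,-0.0181,0],[0,0,-0.02],[0,0,-0.02],[0,0,0],[0,0,0]],"yaw":[0,0,0,0,2.05,2.05,2.05,2.05,2.05,2.05,2.05,2.05,0,0,0,0],"jaw":[1,1,1,1,1,1,1,1,1,1,1,1,1,1,1,1]}'
python3 look.py tray_long w5.png
```

```text
clock: 11.07
position: [0.3804, -0.2214, 0.0077]
ee_rot: [0.228, 0.974, 0.001, -0.001]
ft_force: [-0.5, 0.4, -0.4]
grip_width: 0.575
grasp_force: 42.0
t 11.07 tcp [ 0.3804 -0.2214  0.0077] tooly 63.7 tilt 0.1 w 0.575 j [ 0.9   0.18 -0.5   2.1   0.11  0.88  1.45]
tray_long [ 0.3259 -0.3477] yaw -90.0 iou 0.00 score 0.66  tip [ 0.326 -0.348 -0.003]
```

View pics/w5.png

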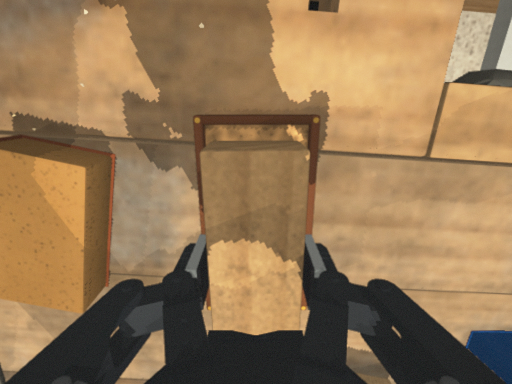

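The block sits centred over tray_long: tray corners at (197,120) and (320,120), block end edges at u = 203 and 310. Lowering it.

```bash
python3 -m jog '{"offset":[[0,0,-0.01],[0,0,-0.01],[0,0,-0.006],[0,0,-0.003],[0,0,0]],"yaw":[0,0,0,0,0],"jaw":[1,1,1,1,1]}'
```

```text
clock: 11.63
position: [0.3804, -0.2216, -0.0222]
ee_rot: [0.228, 0.974, 0.0, -0.001]
ft_force: [0.2, -0.1, -1.0]
grip_width: 0.574
grasp_force: 42.1
```

```bash
python3 -m jog '{"offset":[[0,0,-0.001],[0,0,0],[0,0,0],[0,0,0],[0,0,0],[0,0,0]],"yaw":[0,0,0,0,0,0],"jaw":[1,1,0.3,0.2,0.2,0.2]}'
python3 -m jog '{"offset":[[0,0,0.02],[0,0,0.03],[0,0,0.03],[0,0,0.03],[0,0,0.03],[0,0,0],[0,0,0]],"yaw":[0,0,0,0,0,0,0],"jaw":[0.2,0.2,0,0,0,0,0]}'
python3 look.py tray_long,block_long w6.png 0.002
```

```text
clock: 12.13
position: [0.381, -0.2221, -0.0222]
ee_rot: [0.228, 0.974, -0.0, 0.0]
ft_force: [-0.0, 0.2, -0.3]
grip_width: 0.8
grasp_force: 0.0
clock: 12.72
position: [0.3819, -0.2228, 0.1192]
ee_rot: [0.228, 0.974, -0.001, 0.002]
ft_force: [-0.4, 0.2, -1.3]
grip_width: 0.999
grasp_force: 0.0
t 12.72 tcp [ 0.3819 -0.2228  0.1192] tooly 63.6 tilt 0.2 w 0.999 j [ 0.94  0.01 -0.51  2.    0.01  1.13  1.53]
tray_long none 2 0
block_long [ 0.3806 -0.2199] yaw 64.5 iou 0.98 score 0.81  tip [ 0.382 -0.217  0.002]
```

View pics/w6.png

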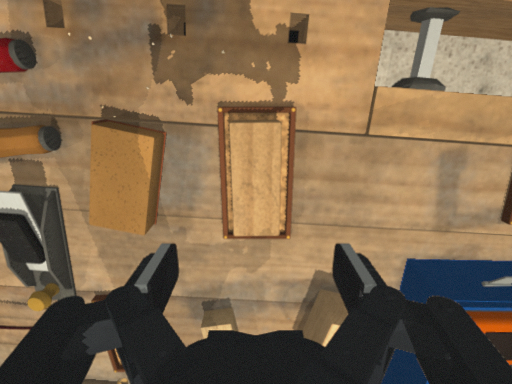

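block_long lies inside its tray. Next is the middle block.

```bash
python3 -m jog '{"offset":[[0.0227,-0.0008,0.005],[0.0227,-0.0008,0.005],[0.0227,-0.0008,0.005],[0.0227,-0.0008,0.005],[0.0227,-0.0008,0],[0.0227,-0.0008,0],[0.0227,-0.0008,0],[0.0227,-0.0008,0],[0.0227,-0.0008,0],[0.0227,-0.0008,0],[0,0,0],[0,0,0]],"yaw":[-1.45,-1.45,-1.45,-1.45,-1.45,-1.45,-1.45,-1.45,-1.45,-1.45,0,0],"jaw":[0,0,0,0,0,0,0,0,0,0,0,0]}'
python3 look.py block_middle,block_short w7.png
```

```text
clock: 13.97
position: [0.6081, -0.2291, 0.1359]
ee_rot: [0.348, 0.937, 0.001, -0.001]
ft_force: [0.1, 0.5, -0.5]
grip_width: 0.998
grasp_force: 0.0
t 13.97 tcp [ 0.6081 -0.2291  0.1359] tooly 49.2 tilt 0.2 w 0.998 j [ 0.66  0.47 -0.51  1.44  0.23  1.29  1.  ]
block_middle [ 0.6109 -0.2299] yaw 47.7 iou 0.97 score 0.84  tip [ 0.606 -0.239  0.003]
block_short [ 0.5635 -0.3605] yaw 73.6 iou 0.91 score 0.87  tip [ 0.563 -0.357  0.   ]
```

View pics/w7.png

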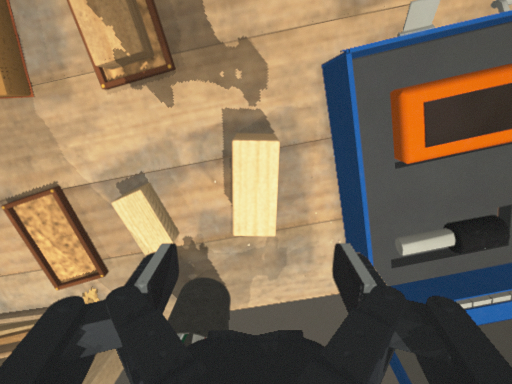

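The middle block is at (255,185) between the open fingers, and the blue rim at (350,200) is clear of them. Descending in two steps.

```bash
python3 -m jog '{"offset":[[0.002,-0.001,-0.03],[0,0,-0.03],[0,0,-0.03],[0,0,-0.02],[0,0,-0.015],[0,0,0]],"yaw":[-1,0,0,0,0,0],"jaw":[0,0,0,0,0,0]}'
python3 -m jog '{"offset":[[0,0,-0.012],[0,0,-0.01],[0,0,-0.006],[0,0,0],[0,0,0],[0,0,0],[0,0,0],[0,0,0],[0,0,0],[0,0,0]],"yaw":[0,0,0,0,0,0,0,0,0,0],"jaw":[0,0,0,0,0.3,0.5,0.7,1,1,1]}' 50
```

```text
clock: 14.72
position: [0.6076, -0.2308, 0.0096]
ee_rot: [0.357, 0.934, -0.0, -0.002]
ft_force: [0.3, -0.1, -0.5]
grip_width: 1.001
grasp_force: 0.0
clock: 15.55
position: [0.6105, -0.2312, -0.0146]
ee_rot: [0.357, 0.934, 0.0, 0.001]
ft_force: [-0.5, -0.1, 5.7]
grip_width: 0.517
grasp_force: 52.0
```

```bash
python3 -m jog '{"offset":[[0,0,0.01],[0,0,0.025],[0,0,0.035],[0,0,0.03],[-0.01,-0.0249,0],[-0.01,-0.0249,0],[-0.01,-0.0249,0],[-0.01,-0.0249,0],[-0.01,-0.0249,0],[-0.01,-0.0249,0],[-0.01,-0.0249,0],[-0.01,-0.0249,0],[-0.01,-0.0249,0],[-0.01,-0.0249,0],[0,0,-0.03],[0,0,-0.03],[0,0,0],[0,0,0]],"yaw":[0,0,0,0,1.88,1.88,1.88,1.88,1.88,1.88,1.88,1.88,1.88,1.88,0,0,0,0],"jaw":[1,1,1,1,1,1,1,1,1,1,1,1,1,1,1,1,1,1]}'
python3 look.py tray_middle,block_middle w8.png
```

```text
clock: 17.05
position: [0.5089, -0.4788, 0.0235]
ee_rot: [0.2, 0.98, 0.001, -0.002]
ft_force: [-0.2, -0.1, -1.3]
grip_width: 0.523
grasp_force: 51.5
t 17.05 tcp [ 0.5089 -0.4788  0.0235] tooly 67.0 tilt 0.2 w 0.523 j [ 1.    0.67 -0.45  1.39  0.3   1.15  1.67]
tray_middle none 1 0
block_middle [ 0.5161 -0.4804] yaw 66.8 iou 0.72 score 0.64  tip [ 0.505 -0.482  0.041]
```

View pics/w8.png

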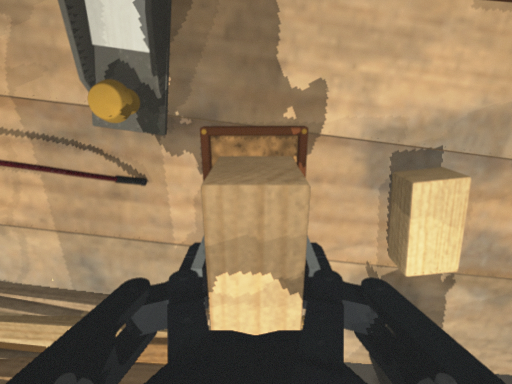

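Run:
```python
from h import *
o=manip.get_obs();p=manip.camera("wrist");P=pose(p,o);print(o["position"].round(4))
a,b=ray(p,(201,127),.012,P),ray(p,(308,127),.012,P);print(a.round(4),b.round(4),np.linalg.norm(a-b))
d=(b-a)/np.linalg.norm(b-a);l=np.array([-d[1],d[0],0]);l*=np.sign(l[0]);print("yaw",np.degrees(np.arctan2(d[1],d[0])),"centre",((a+b)/2+l*.065).round(4))
print("block",proj(p,box("block_middle",[.5085,-.4776,np.radians(67)],.0381),P).round(0).tolist())
```

```text
[ 0.5111 -0.4805  0.0269]
[ 0.4372 -0.4887  0.012 ] [ 0.4665 -0.4199  0.012 ] 0.0747168174248573
yaw 66.94601460432999 centre [ 0.5117 -0.4798  0.012 ]
block [[225.0, 284.0], [213.0, 357.0], [219.0, 150.0], [201.0, 175.0], [286.0, 284.0], [298.0, 357.0], [292.0, 150.0], [310.0, 175.0]]
```

```bash
python3 -m jog '{"offset":[[0,0,-0.01],[0,0,-0.012],[0,0,-0.008],[0,0,-0.003],[0,0,0],[0,0,0]],"yaw":[0,0,0,0,0,0],"jaw":[1,1,1,1,1,1]}'
python3 -m jog '{"offset":[[0,0,-0.0015],[0,0,0]],"yaw":[0,0],"jaw":[1,1]}'
```

```text
clock: 17.85
position: [0.5097, -0.4798, -0.0091]
ee_rot: [0.2, 0.98, 0.0, -0.0]
ft_force: [0.8, -0.4, -1.5]
grip_width: 0.521
grasp_force: 51.9
clock: 18.02
position: [0.5098, -0.48, -0.0103]
ee_rot: [0.2, 0.98, 0.0, -0.0]
ft_force: [-0.0, 0.7, -1.8]
grip_width: 0.52
grasp_force: 51.9
```

```bash
python3 -m jog '{"offset":[[0,0,-0.001],[0,0,-0.001],[0,0,0]],"yaw":[0,0,0],"jaw":[1,1,1]}'
python3 -m jog '{"offset":[[0,0,-0.001],[0,0,0]],"yaw":[0,0],"jaw":[1,1]}'
```

```text
clock: 18.27
position: [0.5099, -0.4801, -0.0105]
ee_rot: [0.2, 0.98, -0.0, -0.0]
ft_force: [-5.1, 3.5, 9.1]
grip_width: 0.522
grasp_force: 53.0
clock: 18.43
position: [0.5099, -0.48, -0.0105]
ee_rot: [0.2, 0.98, -0.0, -0.0]
ft_force: [-9.8, 5.9, 17.2]
grip_width: 0.525
grasp_force: 53.9
```

The block is on the tray floor, so I release and lift.

```bash
python3 -m jog '{"offset":[[0,0,0.0015],[0,0,0],[0,0,0],[0,0,0],[0,0,0],[0,0,0]],"yaw":[0,0,0,0,0,0],"jaw":[1,0.4,0.3,0.2,0.2,0.2]}'
python3 -m jog '{"offset":[[0,0,0.02],[0,0,0.03],[0,0,0.03],[0,0,0.03],[0,0,0.03],[0,0,0],[0,0,0]],"yaw":[0,0,0,0,0,0,0],"jaw":[0.2,0.2,0,0,0,0,0]}'
python3 look.py tray_middle,block_middle,block_short w9.png 0.002
```

```text
clock: 18.93
position: [0.5099, -0.48, -0.0116]
ee_rot: [0.2, 0.98, 0.0, -0.0]
ft_force: [-0.4, -0.8, 0.2]
grip_width: 0.801
grasp_force: 0.0
clock: 19.52
position: [0.511, -0.4807, 0.1309]
ee_rot: [0.2, 0.98, -0.001, 0.002]
ft_force: [-0.3, 0.7, 0.0]
grip_width: 1.0
grasp_force: 0.0
t 19.52 tcp [ 0.511  -0.4807  0.1309] tooly 67.0 tilt 0.2 w 1.0 j [ 1.    0.58 -0.48  1.3   0.26  1.32  1.7 ]
tray_middle none 1 0
block_middle [ 0.5105 -0.4784] yaw 66.9 iou 0.98 score 0.93  tip [ 0.505 -0.483  0.007]
block_short none 0 1
```

View pics/w9.png

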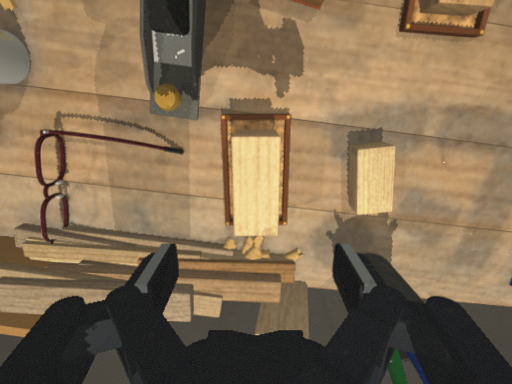

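block_middle is in its tray at (255,180), and the short block is at (372,178). I move above the short block.

```bash
python3 -m jog '{"offset":[[0.0088,0.02,0],[0.0088,0.02,0],[0.0088,0.02,0],[0.0088,0.02,0],[0.0088,0.02,0],[0.0088,0.02,0],[0,0,0],[0,0,0]],"yaw":[1.2,1.2,1.2,1.2,1.2,1.2,0,0],"jaw":[0,0,0,0,0,0,0,0]}'
python3 look.py block_short w10.png
```

```text
clock: 20.53
position: [0.5642, -0.3572, 0.1289]
ee_rot: [0.136, 0.991, 0.0, 0.0]
ft_force: [0.2, -0.8, -0.1]
grip_width: 0.999
grasp_force: 0.0
t 20.53 tcp [ 0.5642 -0.3572  0.1289] tooly 74.4 tilt 0.0 w 0.999 j [ 0.88  0.52 -0.54  1.4   0.27  1.3   1.62]
block_short [ 0.5636 -0.3607] yaw 72.9 iou 0.94 score 0.93  tip [ 0.562 -0.358  0.   ]
```

View pics/w10.png

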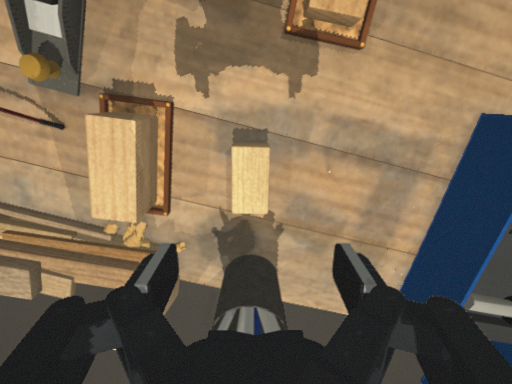

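Run:
```python
from h import *
p=manip.camera("top");P=pose(p)
a=p["frame"][110:230,270:370,::-1];cv2.imwrite("pics/t11.png",cv2.resize(a,None,fx=5,fy=5,interpolation=cv2.INTER_CUBIC))
for uv in((320,160),(323,147)):
  for z in(0,.1,.15): print(uv,z,ray(p,uv,z,P).round(3))
```

```text
(320, 160) 0 [ 0.666 -0.397  0.   ]
(320, 160) 0.1 [ 0.648 -0.382  0.1  ]
(320, 160) 0.15 [ 0.639 -0.374  0.15 ]
(323, 147) 0 [ 0.711 -0.408  0.   ]
(323, 147) 0.1 [ 0.691 -0.392  0.1  ]
(323, 147) 0.15 [ 0.68  -0.384  0.15 ]
```

View pics/t11.png

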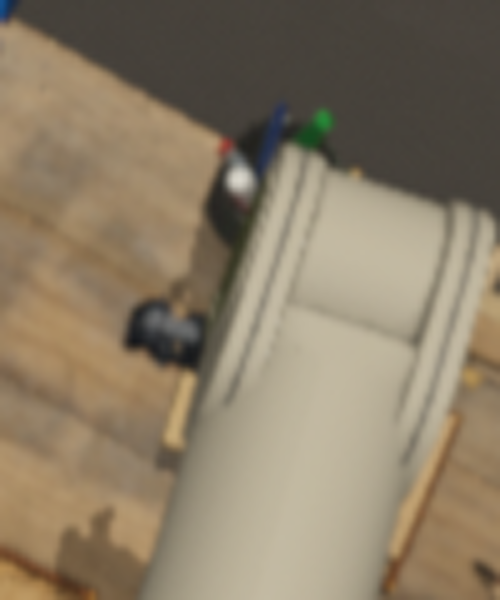

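The cup's near edge is about 95 mm from the planned grasp axis, which is enough. I grasp the short block 10 mm toward the robot, which also keeps the fingers clear of the tape when placing.

```bash
python3 -m jog '{"offset":[[-0.01,-0.0008,-0.03],[0,0,-0.03],[0,0,-0.03],[0,0,-0.03],[0,0,-0.015],[0,0,0]],"yaw":[-1,0,0,0,0,0],"jaw":[0,0,0,0,0,0]}'
python3 -m jog '{"offset":[[0,0,-0.01],[0,0,-0.008],[0,0,-0.004],[0,0,0],[0,0,0],[0,0,0],[0,0,0],[0,0,0],[0,0,0],[0,0,0]],"yaw":[0,0,0,0,0,0,0,0,0,0],"jaw":[0,0,0,0,0.3,0.5,0.7,1,1,1]}' 30
```

```text
clock: 21.23
position: [0.55, -0.3603, -0.0103]
ee_rot: [0.147, 0.989, 0.001, -0.003]
ft_force: [-1.5, -0.1, 0.4]
grip_width: 1.0
grasp_force: 0.0
clock: 22.07
position: [0.5532, -0.361, -0.0277]
ee_rot: [0.146, 0.989, -0.0, 0.0]
ft_force: [-0.5, 1.4, 4.7]
grip_width: 0.462
grasp_force: 32.0
```

```bash
python3 -m jog '{"offset":[[0,0,0.01],[0,0,0.03],[0,0,0.03],[0,0,0.03],[0,0,0.03],[-0.008,0.0218,0],[-0.008,0.0218,0],[-0.008,0.0218,0],[-0.008,0.0218,0],[-0.008,0.0218,0],[-0.008,0.0218,0],[-0.008,0.0218,0],[-0.008,0.0218,0],[-0.008,0.0218,0],[-0.008,0.0218,0],[0,0,0]],"yaw":[0,0,0,0,0,-0.57,-0.57,-0.57,-0.57,-0.57,-0.57,-0.57,-0.57,-0.57,-0.57,0],"jaw":[1,1,1,1,1,1,1,1,1,1,1,1,1,1,1,1]}'
python3 -m jog '{"offset":[[0.0046,0.0218,0],[0.0046,0.0218,0],[0.0046,0.0218,0],[0.0046,0.0218,0],[0.0046,0.0218,0],[0.0046,0.0218,0],[0.0046,0.0218,0],[0.0046,0.0218,0],[0.0046,0.0218,0],[0.0046,0.0218,0],[0,0,0],[0,0,0]],"yaw":[0,0,0,0,0,0,0,0,0,0,0,0],"jaw":[1,1,1,1,1,1,1,1,1,1,1,1]}'
python3 look.py tray_short,tape_measure,block_short w12.png
```

```text
clock: 23.4
position: [0.4717, -0.1384, 0.1021]
ee_rot: [0.193, 0.981, 0.0, -0.0]
ft_force: [0.1, -0.2, -1.2]
grip_width: 0.463
grasp_force: 31.4
clock: 24.4
position: [0.5187, 0.0764, 0.1019]
ee_rot: [0.194, 0.981, 0.0, -0.0]
ft_force: [0.3, -0.2, -0.6]
grip_width: 0.461
grasp_force: 31.4
t 24.4 tcp [0.5187 0.0764 0.1019] tooly 67.6 tilt 0.0 w 0.461 j [ 0.47  0.28 -0.8   1.81  0.22  1.14  0.78]
tray_short [0.5301 0.0731] yaw 65.6 iou 0.58 score 0.85  tip [0.53  0.075 0.   ]
tape_measure [0.6058 0.1226] yaw 88.5 iou 0.58 score 0.69  tip [0.601 0.121 0.002]
block_short [0.5625 0.0603] yaw -16.9 iou 0.34 score 0.77  tip [0.528 0.08  0.13 ]
```

View pics/w12.png

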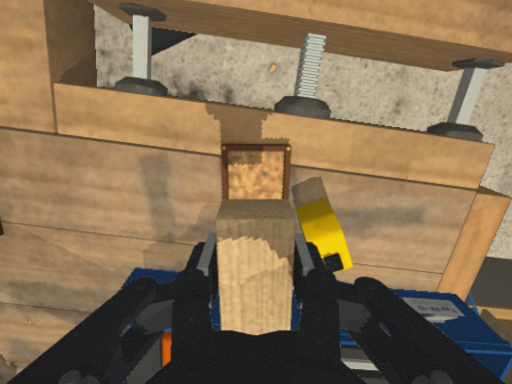

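The tray's near corners are at (223,146) and (291,146), and the tape's nearest corner is around (295,212). Measuring the clearance.

Run:
```python
from h import *
o=manip.get_obs();p=manip.camera("wrist");P=pose(p,o);print(o["position"].round(4))
a,b=ray(p,(222,145),.012,P),ray(p,(291,145),.012,P);print(np.linalg.norm(a-b))
d=(b-a)/np.linalg.norm(b-a);l=np.array([-d[1],d[0],0]);l*=np.sign(l[0]);print("yaw",np.degrees(np.arctan2(d[1],d[0])),"centre",((a+b)/2+l*.0525).round(4))
T=R.from_quat(o["ee_rot"]).as_matrix()
for n,uv,z in(("front top",(295,212),.063),("front right top",(325,198),.063),("front bottom left",(293,190),0),("back left top",(322,270),.063),("back right",(352,265),.063)):
    r=ray(p,uv,z,P);print(n,r.round(3),"in tool",(T.T@(r-o["position"]))[:2].round(4))
# held block: top near edge corners
top=.1019+.0277+.03
a,b=ray(p,(217,219),top,P),ray(p,(295,219),top,P);print("blk w",np.linalg.norm(a-b),"tool",(T.T@(a-o["position"]))[:2].round(4),(T.T@(b-o["position"]))[:2].round(4))
cv2.imwrite("pics/w13.png",cv2.resize(p["frame"][130:290,190:370,::-1],None,fx=4,fy=3.7,interpolation=cv2.INTER_CUBIC))
```

```text
[0.5187 0.0743 0.1017]
0.06821065729646766
yaw 67.35476901319754 centre [0.5309 0.0722 0.012 ]
front top [0.541 0.104 0.063] in tool [-0.0096  0.036 ]
front right top [0.539 0.132 0.063] in tool [0.0033 0.061 ]
front bottom left [0.545 0.11  0.   ] in tool [-0.0104  0.0426]
back left top [0.607 0.107 0.063] in tool [-0.0688  0.0642]
back right [0.613 0.135 0.063] in tool [-0.0634  0.0918]
blk w 0.03799319905736934 tool [ 0.0277 -0.0172] [0.0276 0.0208]
```

View pics/w13.png

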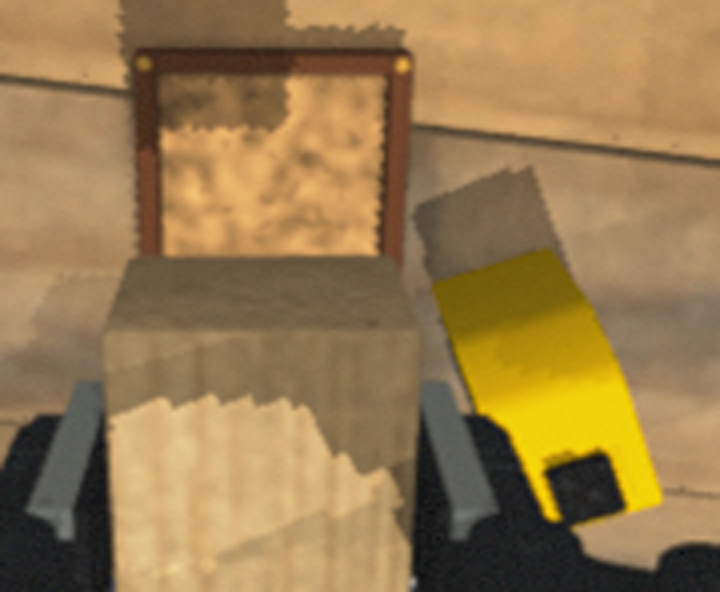

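The tape's front corner is about 40 mm to the side of the grasp axis, right beside the opening finger. So I set the block down on clear bench and regrip it 14 mm nearer its robot-side end.

```bash
python3 -m jog '{"offset":[[-0.0067,-0.018,0],[-0.0067,-0.018,0],[-0.0067,-0.018,0],[-0.0067,-0.018,0],[-0.0067,-0.018,0],[-0.0067,-0.018,0],[-0.0067,-0.018,0],[-0.0067,-0.018,0],[0,0,-0.03],[0,0,-0.03],[0,0,-0.03],[0,0,-0.02],[0,0,-0.012],[0,0,-0.004],[0,0,0],[0,0,0]],"yaw":[0,0,0,0,0,0,0,0,0,0,0,0,0,0,0,0],"jaw":[1,1,1,1,1,1,1,1,1,1,1,1,1,1,1,1]}'
```

```text
clock: 26.13
position: [0.466, -0.0689, -0.0234]
ee_rot: [0.195, 0.981, 0.0, 0.001]
ft_force: [0.3, 0.0, -0.7]
grip_width: 0.46
grasp_force: 31.4
```

```bash
python3 -m jog '{"offset":[[0,0,-0.003],[0,0,-0.001],[0,0,0],[0,0,0],[0,0,0],[0,0,0]],"yaw":[0,0,0,0,0,0],"jaw":[1,1,0.5,0.3,0.2,0.2]}'
python3 -m jog '{"offset":[[-0.0065,0.0027,0],[-0.0065,0.0027,0],[0,0,0],[0,0,0],[0,0,0],[0,0,0],[0,0,0],[0,0,0],[0,0,0]],"yaw":[0,0,0,0,0,0,0,0,0],"jaw":[0.2,0.2,0.2,0.2,0.4,0.6,1,1,1]}' 30
```

```text
clock: 26.63
position: [0.4653, -0.0689, -0.0281]
ee_rot: [0.196, 0.981, -0.0, 0.0]
ft_force: [-0.2, -0.6, 0.3]
grip_width: 0.796
grasp_force: 0.0
clock: 27.38
position: [0.4524, -0.0635, -0.0282]
ee_rot: [0.196, 0.981, 0.0, 0.0]
ft_force: [0.3, -0.7, 3.2]
grip_width: 0.458
grasp_force: 30.5
```

```bash
python3 -m jog '{"offset":[[0,0,0.01],[0,0,0.03],[0,0,0.03],[0,0,0.03],[0.0064,0.018,0],[0.0064,0.018,0],[0.0064,0.018,0],[0.0064,0.018,0],[0.0064,0.018,0],[0.0064,0.018,0],[0.0064,0.018,0],[0.0064,0.018,0],[0,0,-0.015],[0,0,-0.015],[0,0,0],[0,0,0],[0,0,0]],"yaw":[0,0,0,0,0,0,0,0,0,0,0,0,0,0,0,0,0],"jaw":[1,1,1,1,1,1,1,1,1,1,1,1,1,1,1,1,1]}'
python3 - <<'E'
from h import *
o=manip.get_obs();p=manip.camera("wrist");P=pose(p,o);T=R.from_quat(o["ee_rot"]).as_matrix();t=o["position"];print(t.round(4))
im=p["frame"][:,:,::-1].copy()
def poly(X,c): cv2.polylines(im,[proj(p,X,P).round().astype(np.int32)],True,c,1)
q=[.530,.072,np.radians(67.4)];poly(box("tray_short",q)[[1,3,7,5]],(255,0,0))
w=T@np.array([-.0245,0,0]);b=box("block_short",[t[0]+w[0],t[1]+w[1],np.arctan2(T[1,1],T[0,1])],t[2]+.0282);poly(b[[0,2,6,4]],(0,255,0));poly(b[[1,3,7,5]],(0,255,0))
b2=b-[0,0,t[2]+.0242];poly(b2[[0,2,6,4]],(0,0,255))
# right finger footprint at tape height
F=np.array([[a,y,-.06] for a,y in((.011,.02),(.011,.045),(-.011,.045),(-.011,.02))]);F=(T@F.T).T+t;F[:,2]=.05;poly(F,(255,0,255))
cv2.imwrite("pics/w14.png",cv2.resize(im[90:290,150:400],None,fx=3.2,fy=3,interpolation=cv2.INTER_CUBIC))
E
```

```text
clock: 28.8
position: [0.5036, 0.0805, 0.0425]
ee_rot: [0.196, 0.981, 0.0, 0.0]
ft_force: [0.5, 0.2, -1.0]
grip_width: 0.459
grasp_force: 30.6
[0.5036 0.0805 0.0425]
```

View pics/w14.png

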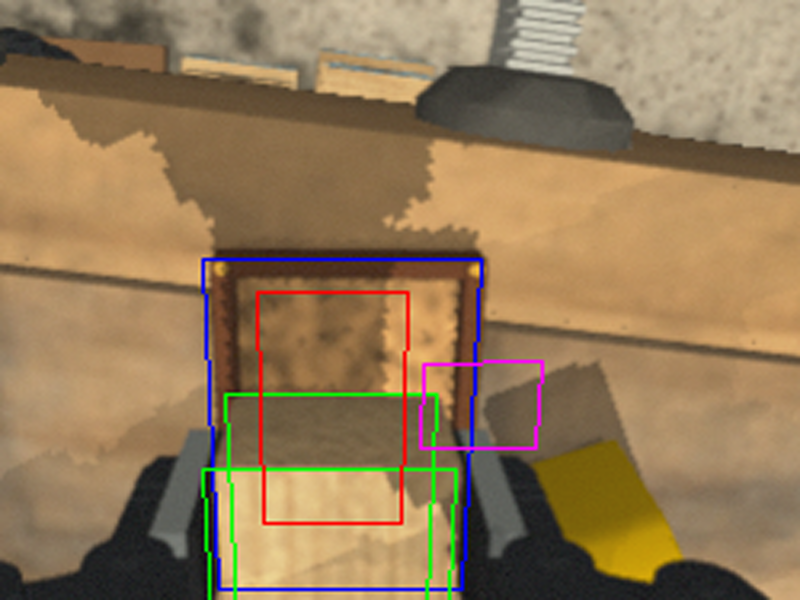

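The block's landing footprint (red) falls inside the tray, about 4 mm off-centre sideways. The tape's front face is about 45 mm behind the finger line, so it is clear. Lowering with a 1.5 mm correction.

```bash
python3 -m jog '{"offset":[[0.0006,0.0014,-0.02],[0,0,-0.02],[0,0,-0.014],[0,0,-0.008],[0,0,-0.003],[0,0,0],[0,0,0]],"yaw":[0,0,0,0,0,0,0],"jaw":[1,1,1,1,1,1,1]}'
python3 -m jog '{"offset":[[0,0,-0.001],[0,0,0]],"yaw":[0,0],"jaw":[1,1]}'
```

```text
clock: 29.43
position: [0.5045, 0.0822, -0.0226]
ee_rot: [0.195, 0.981, 0.0, 0.0]
ft_force: [0.5, -0.7, -0.8]
grip_width: 0.46
grasp_force: 30.6
clock: 29.6
position: [0.5044, 0.082, -0.0238]
ee_rot: [0.196, 0.981, 0.0, 0.0]
ft_force: [0.7, -0.6, -0.7]
grip_width: 0.465
grasp_force: 30.6
```

Release with a modest opening, then lift, back off and look.

```bash
python3 -m jog '{"offset":[[0,0,-0.0005],[0,0,0],[0,0,0],[0,0,0]],"yaw":[0,0,0,0],"jaw":[0.4,0.3,0.3,0.3]}'
python3 -m jog '{"offset":[[0,0,0.02],[0,0,0.03],[0,0,0.03],[0,0,0.03],[0,0,0.03],[-0.01,-0.02,0],[-0.01,-0.02,0],[-0.01,-0.02,0],[-0.01,-0.02,0],[0,0,0]],"yaw":[0,0,0,0,0,0,0,0,0,0],"jaw":[0.3,0.3,0.3,0.3,0.3,0.3,0.3,0.3,0.3,0.3]}'
python3 look.py block_short,tray_short,tape_measure w15.png 0.004
python3 - <<'E'
from h import *
p=manip.camera("top")
for n in S:
    ts=manip.tip_of(p,n);ms=manip.masks_of(p,n)
    if ts and ms:
        q,i=fit(n,p,ms[0]["region"],ts[0]["at"],.004 if n in("block_long","block_middle","block_short") else 0);print(n,q[:2].round(4),"yaw %.1f iou %.2f"%(np.degrees(q[2]),i))
a=p["frame"][130:290,140:380,::-1];b=cv2.imread("pics/w15.png")
cv2.imwrite("pics/fin.png",np.hstack([cv2.resize(a,(440,400)),cv2.resize(b[40:300,130:390],(360,400))]))
E
```

```text
clock: 29.93
position: [0.504, 0.082, -0.0247]
ee_rot: [0.195, 0.981, 0.0, 0.0]
ft_force: [-0.9, -0.3, 0.1]
grip_width: 0.699
grasp_force: 0.0
clock: 30.77
position: [0.4624, -0.0021, 0.1149]
ee_rot: [0.198, 0.98, -0.001, -0.0]
ft_force: [-0.3, -0.2, 0.7]
grip_width: 0.695
grasp_force: 0.0
t 30.77 tcp [ 0.4624 -0.0021  0.1149] tooly 67.2 tilt 0.1 w 0.695 j [ 0.67  0.1  -0.8   1.94  0.08  1.13  1.02]
block_short none 1 0
tray_short none 1 0
tape_measure [0.5901 0.1193] yaw -82.2 iou 0.71 score 0.70  tip [ 0.603  0.122 -0.001]
block_long [ 0.3781 -0.2206] yaw 62.4 iou 0.89
block_middle [ 0.5101 -0.4809] yaw 64.5 iou 0.89
tray_long [ 0.3813 -0.2205] yaw 62.7 iou 0.48
tray_middle [ 0.5088 -0.4782] yaw 67.1 iou 0.25
tray_short [0.5552 0.0537] yaw -41.8 iou 0.10
sanding_block [ 0.3184 -0.3466] yaw 51.2 iou 0.96
tape_measure [0.6018 0.1215] yaw -91.1 iou 0.73
block_plane [ 0.3454 -0.4952] yaw 58.4 iou 0.81
```

View pics/fin.png

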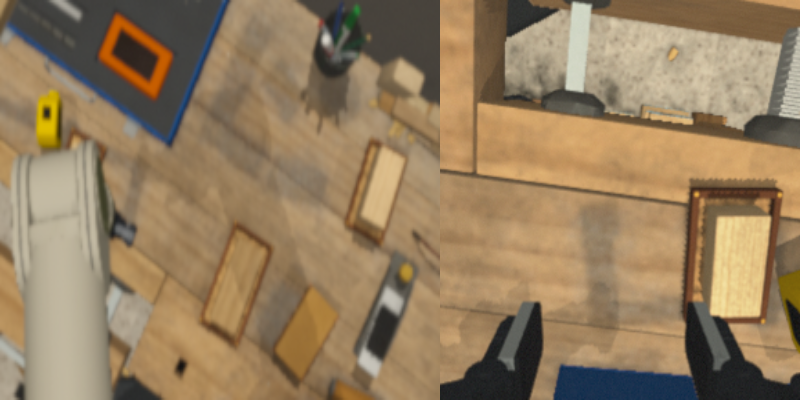

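All three blocks lie flat inside their trays, and the bystanders are where they were. Handing in.

```bash
python3 -c "
from workcell import manip;print(manip.hand_in())"
```

```text
the job is handed in; nothing more can be done
None
```

The job is handed in: all three blocks lie flat in their matching trays, with the sanding block, tape measure and plane left where they were, after about 31 s of the 80 s; I viewed 18 pictures, over the limit of 14.

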